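# Slide a loaded packing tray up onto the dock

## Robot

A 6-joint arm with a two-finger parallel gripper is mounted at the origin on the work surface. World frame = base frame: x ahead of the robot, y to its left, z up, the work surface at z = 0. Lengths are in m, angles in rad, forces in N, time in s.
With the tool pointing down it reaches from about 0.425 to 0.95 m from the base axis. Payload 3.5 kg.
Tool frame: the origin (TCP) lies on the centre line of the jaws, within the pads' length; the fingertips stand 8 mm ahead of it and the grasp point (between the pads) lies 11 mm behind it; z points along the fingers, y is the line along which they close (so a half turn about z gives the same grasp; the last joint's range is limited). The gripper opens to 85 mm and grips with 20 to 120 N. Pads are 22 mm wide; open, the fingers measure 114 mm over their backs; the gripper's body (76 mm by 85 mm) begins 54 mm behind the grasp point. The pads swing forward as they close: fully open they stand 13 mm farther back than shut.
Start: joints at [-1.301, 0.286, 1.577, -0, 1.279, -0.15], TCP at [0.275, -0.616, 0.239] pointing down, gripper open.
Joint ranges: [-2.77, 2.77], [-0.9, 2.22], [0.21, 2.48], [-1.53, 4.67], [0.24, 2.81], [-2.84, 2.84]. Speed limits (rad/s): [2.79, 2.79, 3.14, 3.14, 3.14, 3.14].

## Interface

Orientations are given as a unit quaternion [x, y, z, w].
In Python, from plant import ctrl gives the robot as it stands. The module is installed in compiled form; this text tells all that it offers.
- The arm moves only by the tool send_rows, never from a script. Its argument "steps" is a list of rows, each a list of 5 numbers: the shift along the tool's x, y, z in m, then the turn about the tool's z in degrees, then the opening, from -1 (shut) to 1 (fully open). A call has 1 to 12 rows; each row is the pose to reach, as a shift and turn from the pose commanded when the call began, along the tool's axes at that moment; what a row does not reach only later rows make up. A row lasts 1/10 s, in which the tool goes at most 50 mm and 8.59 degrees, less where a joint would pass 70% of its speed; a pose out of reach is approached as far as the arm can. A call with a gripper value outside its range is refused whole. The fingers move at their own pace and stop on an object; "squeeze" is the grip in N (left out, the last holds). Time passes only in rows, so rows that repeat a pose let the fingers close. It gives the time, the measured TCP pose, the force, the opening and the grip force at its end, in the units of the state.
- ctrl.get_state(): the state, without advancing time (a new reading comes with each control period).
- ctrl.read_camera(name): name is "scene" or "top"; returns the picture (384x512x3 uint8, red, green, blue); there is no depth.
- ctrl.calibration(name): a dict with "intrinsics" (3x3 intrinsics, pixels), "extrinsics" (4x4, takes a point from world to camera coordinates). Camera axes: x right, y up, looking along -z (the intrinsics and any distortion apply to the point x, -y, -z); pixel columns grow to the right and rows downward; lengths in m; the calibration is good to about 2 mm. A picture is of the moment at which its call begins. calibration takes no time and is no camera call.
- ctrl.sign_off(): hands the job in; it is judged then, once.
The state is a dict: "time": time; "qpos": joint angles; "dq": joint speeds; "joint_efforts": joint torques, N m; "eef_pos": TCP position; "tcp_rot": TCP orientation; "contact_force": force on the tool from outside, world axes, zero at the start; "wrist_torque": the same for the moment, N m; "opening": opening from 0.0 (shut) to 1.0 (fully open); "finger_force": force on a finger pad.
Only numpy, scipy, OpenCV 4.12 (cv2) and the standard library are available. Lean on these libraries where they do the work, as an engineer would, in place of code of your own. Each camera call takes 0.05 s, during which the arm holds its last target. There are 200 camera calls.

## Task

Take the plywood tray by its upright grip tab and slide it up the step onto the raised plywood dock: tilt its leading edge over the step while its trailing edge stays down on the bench, then let it down level and slide it on between the side rails and under the crossbar. Press it gently but definitely against the rubber buffer of the end stop and leave it there touching the buffer, without jamming it or knocking over the two metal stands that it carries, and leave the other things alone.

Things in the scene. Friction and masses are not known exactly. Their poses are not given: they have to be found in the camera images.
- tray_tab (a point): Centre of the tray's grip tab: an upright plywood plate at the middle of the trailing end, 12 mm thick along the tray's x, 44 mm wide along y, centre 41 mm and top 60 mm above the tray's underside, 79 mm behind the tray's middle. It stands free above the 22 mm high end wall. x points to the leading end (the way it slides), z up.
- tray_nose (a point): Middle of the bottom edge of the tray's leading end, 85 mm ahead of the tray's middle; square edge, flat underside. Same axes as the tray.
- tray_heel (a point): Middle of the bottom edge of the tray's trailing end, 85 mm behind the tray's middle (6 mm behind the tab's centre). Same axes as the tray. Starts on the bench, at height 0; ends 15 to 35 mm past the step.
- tray: The whole plywood tray: 170 mm long (x), 120 mm wide (y), floor 8 mm thick, walls 22 mm high over all, about 0.25 to 0.5 kg. Origin under its middle, x to the leading end, z up.
- dock_edge (a point): Middle of the top edge of the step at the front of the raised plywood dock. x points along the dock the way the tray goes in, z up. The dock's level top lies 8 to 14 mm above the bench: this point's height.
- crossbar (a point): Middle of the top of the dock's wooden crossbar, 182 mm past the dock's edge and 42 mm above the dock's top; same axes as the dock. The bar is 20 mm deep (172 to 192 mm past the edge) and spans the lane; its underside is 30 mm above the dock's top.
- dock: The dock, fixed and rigid; origin 18 mm below dock_edge, same axes. Side rails 22 mm high leave a 126 mm wide lane from 45 mm past the edge to the end stop; from 5 to 45 mm past the edge they flare, to about 160 mm at the mouth. A crossbar and an adjustable end stop stand at the far end.
- stop_track: Fixed track of the end stop, origin 197 mm past the edge at the dock's top; dock's axes. It carries a clamped wooden block with a black rubber buffer (70 mm wide, 20 mm high) facing the tray. The block's setting is not measured: the buffer's face is somewhere 185 to 205 mm past the edge. The buffer gives about 1.5 N/mm for up to 10 mm, is damped and springs back slowly.
- stand_a_mid (a point): Half-way up a grey folded-metal A-shaped stand, 40 mm wide (y), 40 mm deep (x), 70 mm high, 70 g, standing loose on the tray floor; z up.
- stand_b_mid (a point): Half-way up the second, same metal stand, beside the first on the tray floor.
- spare_stand_mid (a point): Half-way up a spare stand of the same shape, standing on the bench beyond the work; to be left alone.
- tape_roll: Cardboard tape core, 90 mm across, 45 mm high, lying on the bench beyond the work; origin under its middle; to be left alone.
- carton: Closed cardboard carton 100 x 150 x 70 mm on the bench; origin under its middle; to be left alone.
Not all that is in view belongs to the job. Leave any blue or purple look-alike of the tray alone.

How it is judged:
On the way, in this order (a step that is already met when the one before it is completed fails the run):
1. the tray's leading edge is tilted up over the step, 20 mm or more past it, with its trailing edge still down on the bench (within 5 mm) (x of tray_nose in the frame of dock_edge above 0.02 m and z of tray_nose in the frame of dock_edge above -0.001 m and height (world z) of tray_heel below 0.005 m and angle between tray's own z axis and vertical above 0.02 rad), for 0.1 s.
2. the tray is pressed against the end stop's buffer with at least 3 N for 0.15 s (contact force between tray and stop_track above 3 N), for 0.15 s.
At the end, for the whole second after the job is handed in: The tray lies level (within 0.03 rad) and at rest on the dock, its leading end under the crossbar, at least 182 mm past the step and touching the end stop's buffer, both stands upright (within 0.15 rad) on the tray floor, the tray let go (x of tray_nose in the frame of dock_edge above 0.182 m and contact force between tray and stop_track above 0.02 N and angle between tray's own z axis and vertical below 0.03 rad and z of tray_heel in the frame of dock_edge below 0.003 m and angle between each of stand_a_mid, stand_b_mid's own z axis and vertical below 0.15 rad and z of stand_a_mid in the frame of tray between 0.038 and 0.048 m and z of stand_b_mid in the frame of tray between 0.038 and 0.048 m and horizontal distance between each of stand_a_mid, stand_b_mid and tray below 0.09 m and linear speed of tray below 0.01 m/s).
It fails at once if the tray rammed against the end stop: more than 18 N between them (contact force between tray and stop_track above 18 N).
It fails at once if the tray jammed or forced: more than 40 N in all between the tray and the dock (contact force between tray and dock above 40 N).
It fails at once if the tray lifted off: its trailing edge more than 25 mm above the bench (height (world z) of tray_heel above 0.025 m).
It fails at once if the tray tipped by more than 0.25 rad, or a stand on it knocked over (leaning more than 0.5 rad) (angle between tray's own z axis and vertical above 0.25 rad or angle between any of stand_a_mid, stand_b_mid's own z axis and vertical above 0.5 rad).
It fails at once if the spare stand, tape core or carton moved by more than 15 mm (distance of any of spare_stand_mid, tape_roll, carton from where it was at the start of the episode above 0.015 m).
It also fails if it takes over 69 s, if anything falls off the work surface, if the arm or the gripper's body presses on something with over 40 N, if the wrist force passes 120 N, or if a joint passes its speed limit or range.

## Working session

There is one attempt and no reset: what is moved stays moved. The work goes in short steps, Python scripts to look and compute and a tool call to move; the robot and the scene stay as the last step left them, time stands still between calls to the robot, and variables do not carry over. Pictures are saved under pics/ and viewed, at most 10 in all, crops included, and the job is handed in when it is done.

Besides the shell and the picture viewer there is one more tool, called after "Call:" by a JSON object that holds its "api" and its "payload". send_rows: Moves the arm, as the interface text tells. Its arguments: {"type":"object","properties":{"steps":{"type":"array","items":{"type":"array","items":{"type":"number"}}},"squeeze":{"type":"number"}},"required":["steps"]}

```bash
mkdir -p pics
python3 - <<'E'
from plant import ctrl
import cv2,numpy as np
for n in("scene","top"):
    im=ctrl.read_camera(n); cv2.imwrite(f"pics/{n}0.png",im[:,:,::-1])
    c=ctrl.calibration(n); print(n,np.round(c["intrinsics"],1).tolist(),np.round(c["extrinsics"],4).tolist(),[k for k in c])
s=ctrl.get_state();print({k:np.round(v,3).tolist() for k,v in s.items()})
E
```

```text
scene [[400.3, 0.0, 254.0], [0.0, 400.3, 190.0], [0.0, 0.0, 1.0]] [[-0.8162, 0.5777, -0.0056, 0.4617], [-0.3459, -0.4809, 0.8057, 0.0636], [0.4627, 0.6595, 0.5923, -1.2024], [0.0, 0.0, 0.0, 1.0]] ['intrinsics', 'extrinsics']
top [[449.0, 0.0, 259.2], [0.0, 449.0, 189.7], [0.0, 0.0, 1.0]] [[0.0209, -0.9998, -0.001, -0.0857], [0.9822, 0.0203, 0.1867, -0.5244], [-0.1866, -0.0049, 0.9824, -1.3523], [0.0, 0.0, 0.0, 1.0]] ['intrinsics', 'extrinsics']
{'time': 0.1, 'qpos': [-1.301, 0.287, 1.578, -0.0, 1.279, -0.15], 'dq': [0.001, -0.001, -0.002, -0.001, 0.0, 0.0], 'joint_efforts': [0.001, -40.73, -29.37, -0.0, 0.003, -0.0], 'eef_pos': [0.275, -0.616, 0.238], 'tcp_rot': [0.978, 0.208, -0.0, -0.001], 'contact_force': [-1.014, -0.056, -0.405], 'wrist_torque': [-0.024, -0.027, -0.004], 'finger_force': 0.0, 'opening': 1.0}
```

View pics/scene0.png

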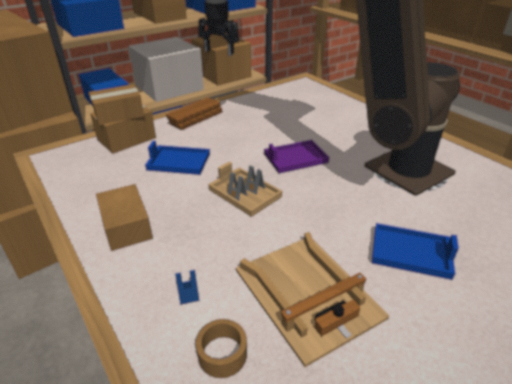

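View pics/top0.png

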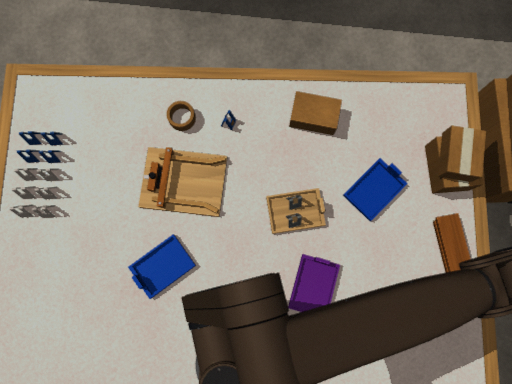

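The plywood tray is at top (297,211), with its tab at the right end (~323,207). The dock is at top (186,182), with the stop at its left end. The candidates are the plywood tray (297,211), blue trays (375,190) and (162,266), and the purple tray (315,283). I choose the plywood one and check it in a close crop.

Run:
```python
import cv2,numpy as np
t=cv2.imread("pics/top0.png")[140:245,135:335]; s=cv2.imread("pics/scene0.png")[155:365,200:400]
t=cv2.resize(t,None,fx=4,fy=4,interpolation=cv2.INTER_CUBIC);cv2.imwrite("pics/topc.png",t)
s=cv2.resize(s,None,fx=2.8,fy=2.8,interpolation=cv2.INTER_CUBIC);cv2.imwrite("pics/scenec.png",s)
```

```text
(no output)
```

View pics/topc.png

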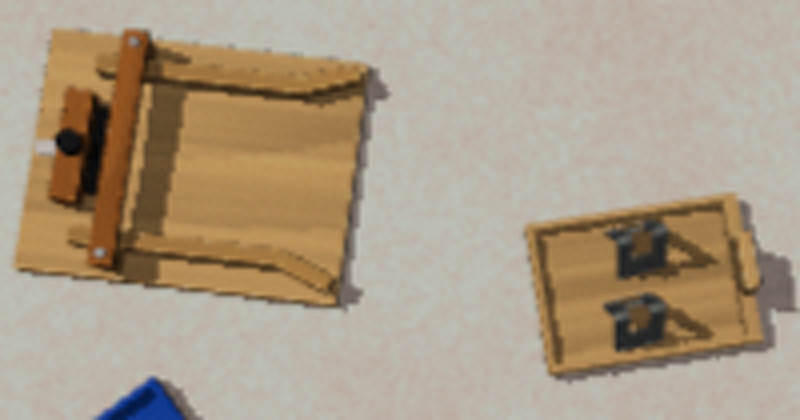

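View pics/scenec.png

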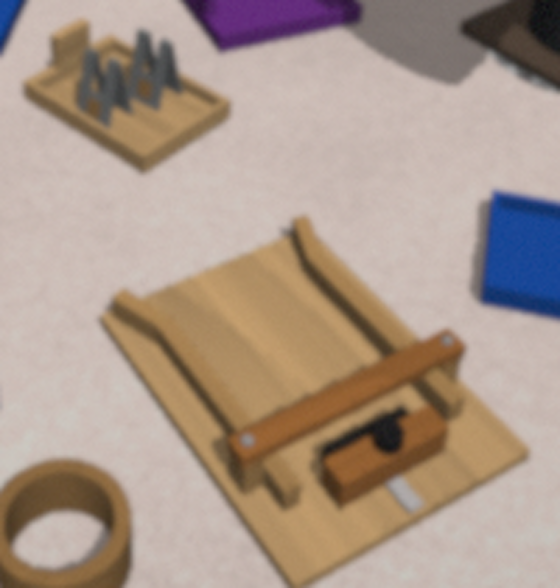

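The crop confirms the plywood tray: pale wood, carrying two grey stands, with its tab at the right end at crop (748,262). The dock's front edge runs from crop (370,68) to (338,305), and the crossbar bolts are at (133,42) and (98,253).

```bash
cat > h.py <<'E'
import numpy as np,cv2
from plant import ctrl
C={n:ctrl.calibration(n) for n in("scene","top")}
def ray(n,uv):
    K=np.array(C[n]["intrinsics"]);E=np.array(C[n]["extrinsics"])
    d=np.linalg.inv(K)@[uv[0],uv[1],1]; d=np.array([d[0],-d[1],-d[2]])
    R=E[:3,:3]; return -R.T@E[:3,3],R.T@d
def plane(n,uv,z):
    o,d=ray(n,uv); return o+d*(z-o[2])/d[2]
def tri(a,b):
    (o,d),(p,e)=ray("top",a),ray("scene",b)
    t=np.linalg.lstsq(np.c_[d,-e],p-o,rcond=None)[0]
    A=o+t[0]*d;B=p+t[1]*e; return (A+B)/2,np.linalg.norm(A-B)
tc=lambda x,y:(135+x/4-.375,140+y/4-.375)
sc=lambda x,y:(200+x/2.8-.32,155+y/2.8-.32)
def proj(n,P):
    K=np.array(C[n]["intrinsics"]);E=np.array(C[n]["extrinsics"]);p=E[:3,:3]@P+E[:3,3];q=K@[p[0],-p[1],-p[2]];return q[:2]/q[2]
E
python3 - <<'E'
from h import *
np.set_printoptions(precision=4,suppress=True)
print("cam",ray("top",(0,0))[0],ray("scene",(0,0))[0])
for nm,a,b in[("bolt+",(133,42),(248,440)),("bolt-",(98,253),(447,341)),("rear+",(52,30),(292,588)),("rear-",(17,270),(527,455)),("frontL",(365,68),(103,320)),("nose+",(527,228),(140,160)),("nose-",(552,375),(229,103)),("heel-? ",(735,196),(26,86))]:
    print(nm,*tri(tc(*a),sc(*b)))
for nm,uv,z in[("fr+",(369,70),.011),("fr-",(338,303),.011),("bolt+",(133,42),.053),("bolt-",(98,253),.053),("T nose+",(527,228),.022),("T nose-",(552,377),.022),("T heel+",(735,196),.022),("T heel-",(763,342),.022),("tab+",(743,232),.06),("tab-",(752,292),.06)]:
    print("top",nm,plane("top",tc(*uv),z))
for nm,uv,z in[("tabtop a",(52,40),.06),("tab b",(88,22),.06),("nose+",(140,160),.022),("nose-",(229,103),.022),("heel+",(26,86),.022)]:
    print("scene",nm,plane("scene",sc(*uv),z))
# wood mask of tray, top
im=cv2.imread("pics/top0.png");hsv=cv2.cvtColor(im,cv2.COLOR_BGR2HSV)
m=((hsv[...,1]>85)&(hsv[...,0]<30)).astype(np.uint8)
n,l,st,ce=cv2.connectedComponentsWithStats(m)
for i in range(1,n):
    if st[i,4]>800:
        c=cv2.findContours((l==i).astype(np.uint8),0,2)[0][0]; print(st[i],cv2.minAreaRect(c))
E
```

```text
cam [ 0.2645 -0.0816  1.4264] [0.9553 0.5569 0.6635]
bolt+ [0.6456 0.2182 0.0538] 0.0035887575744959523
bolt- [0.4768 0.2352 0.0531] 0.0023151624357919055
rear+ [0.6683 0.2943 0.0074] 0.0009505827499985493
rear- [0.4694 0.3116 0.0018] 0.003540780557977325
frontL [0.6414 0.0378 0.0041] 0.0031771695948822824
nose+ [ 0.5107 -0.0976  0.0128] 0.0011170676400133078
nose- [ 0.3926 -0.1183  0.0142] 0.0039925383480675525
heel-?  [ 0.5381 -0.2623  0.0121] 0.006431491948959158
top fr+ [0.6392 0.0329 0.011 ]
top fr- [0.4479 0.0509 0.011 ]
top bolt+ [0.6471 0.2171 0.053 ]
top bolt- [0.4776 0.2343 0.053 ]
top T nose+ [ 0.5095 -0.0978  0.022 ]
top T nose- [ 0.3918 -0.1195  0.022 ]
top T heel+ [ 0.5388 -0.263   0.022 ]
top T heel- [ 0.4226 -0.2845  0.022 ]
top tab+ [ 0.5032 -0.2641  0.06  ]
top tab- [ 0.4566 -0.2708  0.06  ]
scene tabtop a [ 0.5072 -0.2518  0.06  ]
scene tab b [ 0.4608 -0.2588  0.06  ]
scene nose+ [ 0.5166 -0.0879  0.022 ]
scene nose- [ 0.398  -0.1087  0.022 ]
scene heel+ [ 0.5424 -0.2471  0.022 ]
[    0    63   512   321 40055] ((255.1857452392578, 225.84011840820312), (514.8470458984375, 316.4222717285156), 1.1017061471939087)
[ 290   91   52   44 1696] ((315.4619140625, 112.86360168457031), (47.283782958984375, 36.29418182373047), 10.954063415527344)
[ 139  147   88   70 4838] ((182.6999969482422, 181.09999084472656), (80.89302825927734, 63.63961410522461), 8.130102157592773)
[ 266  188   60   46 1797] ((296.2321472167969, 210.3856201171875), (38.316341400146484, 55.91530227661133), 81.11934661865234)
```

The two views agree within a few mm:

| Item | Measured |
|---|---|
| Tray middle | ≈ (0.466, -0.191), heading ≈ 100.3° |
| Dock edge | ≈ (0.544, 0.043), heading ≈ 84.5° |
| Dock height | ≈ 11.5 mm |
| Tray size | 167×120 mm measured, close to the 170×120 given |

The tool can only yaw, so it can't raise the nose from the tab. I'll lift and tow by the leading end wall with the heel dragging, then finish by the tab. First I go above the nose wall.

```bash
cat >> h.py <<'E'
def shift(P,head=None):
    """tool shift (m) to world P, and turn (deg) to bring closing line to heading (deg)"""
    from scipy.spatial.transform import Rotation as R
    s=ctrl.get_state();M=R.from_quat(s["tcp_rot"]).as_matrix();y=M[:,1]
    a=np.degrees(np.arctan2(y[1],y[0]));t=None
    if head is not None: t=(a-head+90)%180-90
    print("tcp",np.round(s["eef_pos"],4),"yhead",round(a%180,2),"F",np.round(s["contact_force"],1),"open",round(s["opening"],3),"ff",round(s["finger_force"],1),"t",round(s["time"],2))
    print("shift",np.round(M.T@(np.array(P)-s["eef_pos"]),4),"turn",t)
E
python3 -c "
from h import *
shift([.451,-.1115,.16],100.3)
# stand extents and walls along tray centreline
for uv,z in[((610,240),.008),((665,250),.078),((615,320),.008),((540,300),.022)]:
    P=plane('top',tc(*uv),z)-np.array([.4657,-.1912,0]);x=np.array([-.18,.984]);print(P[:2]@x,P[:2]@[-x[1],x[0]])
"
```

```text
tcp [ 0.275  -0.6158  0.2381] yhead 114.06 F [-1.  -0.1 -0.4] open 1.0 ff 0.0 t 0.1
shift [ 0.3663 -0.3886  0.079 ] turn 13.755139516044835
0.019352691052638975 -0.04204213881345828
-0.014461684663078017 -0.016902531753490237
0.02643259079145895 0.02204337443315514
0.08321440172523713 -0.0014448679411164383
```

Call:
{"api": "send_rows", "payload": {"steps": [[0.03, -0.032, 0.01, 2, 0.2], [0.06, -0.065, 0.02, 4, -0.1], [0.09, -0.098, 0.03, 6, -0.2], [0.12, -0.13, 0.04, 8, -0.2], [0.155, -0.163, 0.05, 10, -0.2], [0.19, -0.2, 0.06, 12, -0.2], [0.225, -0.235, 0.07, 13.75, -0.2], [0.26, -0.27, 0.079, 13.75, -0.2], [0.295, -0.31, 0.079, 13.75, -0.2], [0.33, -0.35, 0.079, 13.75, -0.2], [0.355, -0.375, 0.079, 13.75, -0.2], [0.366, -0.389, 0.079, 13.75, -0.2]]}}

```text
time: 1.3
eef_pos: [0.451, -0.1086, 0.1599]
tcp_rot: [0.996, 0.092, -0.0, -0.001]
contact_force: [-0.3, -0.5, 0.3]
opening: 0.4
finger_force: 0.0
```

Call:
{"api": "send_rows", "payload": {"steps": [[0, 0, 0.02, 0, -0.2], [0, 0, 0.05, 0, -0.2], [0, 0, 0.08, 0, -0.2], [0, 0, 0.1, 0, -0.2], [0, 0, 0.1, 0, -0.2], [0, 0, 0.1, 0, -0.2]]}}

```text
time: 1.9
eef_pos: [0.4507, -0.1119, 0.0603]
tcp_rot: [0.996, 0.09, -0.0, -0.0]
contact_force: [0.3, -0.3, 1.0]
opening: 0.398
finger_force: 0.0
```

Run:
```python
from h import *
shift([.451,-.1115,.02],100.3)
t=ctrl.read_camera("top")[140:260,230:380,::-1];s=ctrl.read_camera("scene")[130:230,180:305,::-1]
t=cv2.resize(t,(600,480),interpolation=2)[:, :400];s=cv2.resize(s,(600,480),interpolation=2)[:,:400]
cv2.imwrite("pics/a1.png",np.hstack([t,s]))
```

```text
tcp [ 0.4507 -0.1119  0.0603] yhead 100.3 F [ 0.3 -0.3  1. ] open 0.398 ff 0.0 t 1.9
shift [ 0.0004 -0.0003  0.0403] turn 0.0020338104813504287
```

View pics/a1.png

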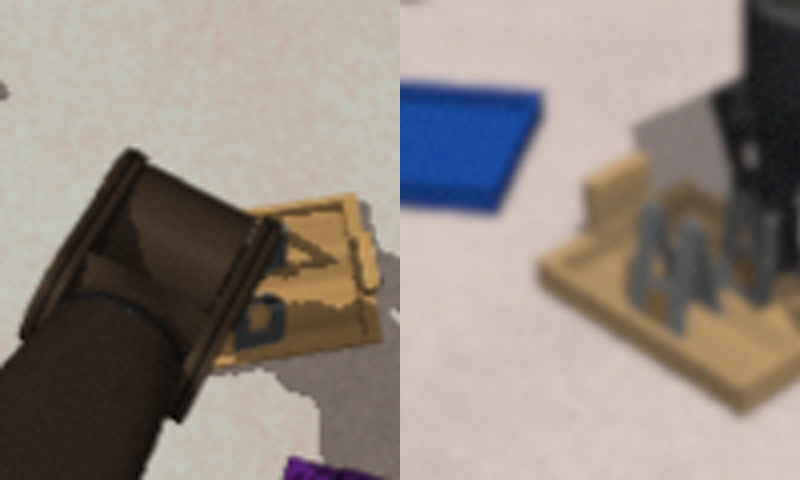

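The crop cuts off the fingers, but the tray and both stands (right panel, ~(655,270) and (750,250)) are undisturbed. I go down slowly, watching the force.

Call:
{"api": "send_rows", "payload": {"steps": [[0, 0, 0.01, 0, -0.2], [0, 0, 0.018, 0, -0.2], [0, 0, 0.025, 0, -0.2], [0, 0, 0.032, 0, -0.2], [0, 0, 0.037, 0, -0.2], [0, 0, 0.04, 0, -0.2], [0, 0, 0.04, 0, -0.2]]}}

```text
time: 2.7
eef_pos: [0.4505, -0.1118, 0.0198]
tcp_rot: [0.996, 0.09, -0.0, -0.0]
contact_force: [-0.5, -0.2, -0.1]
opening: 0.398
finger_force: 0.0
```

Run:
```python
from h import *
shift([.451,-.1115,.02],100.3)
s=ctrl.read_camera("scene")[110:230,195:345,::-1]
cv2.imwrite("pics/a2.png",cv2.resize(s,(750,600),interpolation=2))
```

```text
tcp [ 0.4505 -0.1118  0.0198] yhead 100.3 F [-0.5 -0.2 -0.1] open 0.398 ff 0.0 t 2.7
shift [ 0.0006 -0.0002 -0.0002] turn -0.0008265523768500316
```

View pics/a2.png

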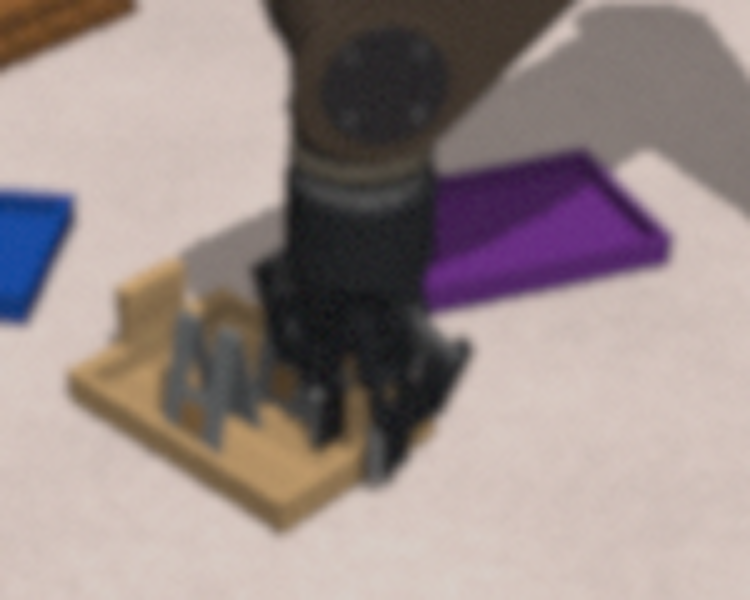

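The fingers straddle the nose wall: inner finger at (320,440), outer at (385,480). I close gently.

Call:
{"api": "send_rows", "payload": {"steps": [[0, 0, 0, 0, -0.6], [0, 0, 0, 0, -1], [0, 0, 0, 0, -1], [0, 0, 0, 0, -1], [0, 0, 0, 0, -1], [0, 0, 0, 0, -1], [0, 0, 0, 0, -1], [0, 0, 0, 0, -1]], "squeeze": 20}}

```text
time: 3.55
eef_pos: [0.4509, -0.1117, 0.0206]
tcp_rot: [0.996, 0.09, -0.0, -0.0]
contact_force: [-0.9, 4.5, 5.2]
opening: 0.062
finger_force: 23.8
```

Call:
{"api": "send_rows", "payload": {"steps": [[0, 0, -0.002, 0, -1], [0, 0, -0.004, 0, -1], [0, 0, -0.006, 0, -1], [0, 0, -0.008, 0, -1], [0, 0, -0.01, 0, -1], [0, 0, -0.012, 0, -1], [0, 0, -0.014, 0, -1], [0, 0, -0.016, 0, -1], [0, 0, -0.018, 0, -1], [0, 0, -0.018, 0, -1]]}}

```text
time: 4.55
eef_pos: [0.4508, -0.1118, 0.0385]
tcp_rot: [0.996, 0.09, -0.0, -0.0]
contact_force: [1.0, -0.3, -3.6]
opening: 0.063
finger_force: 29.7
```

Run:
```python
from h import *
shift([.451,-.1115,.02],100.3)
s=ctrl.read_camera("scene")[110:230,195:345,::-1]
cv2.imwrite("pics/a3.png",cv2.resize(s,(750,600),interpolation=2))
```

```text
tcp [ 0.4508 -0.1118  0.0385] yhead 100.3 F [ 1.  -0.3 -3.6] open 0.063 ff 29.7 t 4.55
shift [ 0.0003 -0.0003  0.0185] turn -0.0016428673992550102
```

View pics/a3.png

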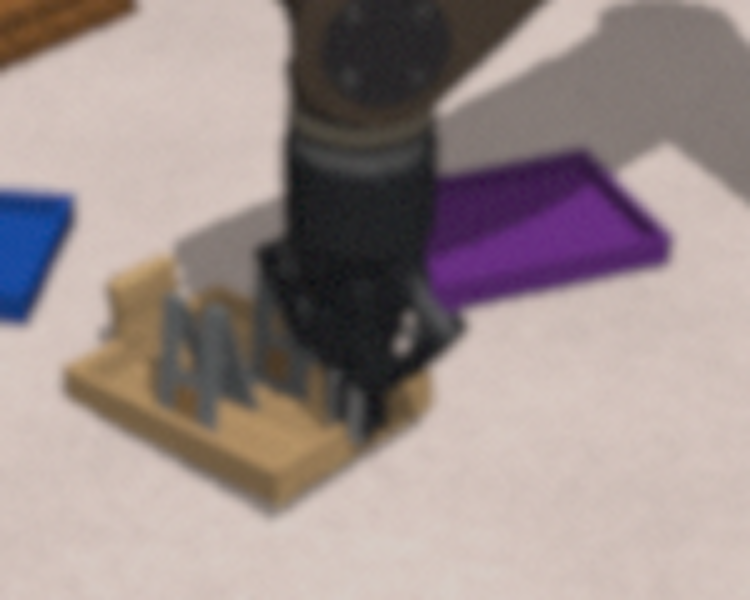

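The nose is up (shadow gap under the front edge at (280,505)), the heel is down at (70,385) and the stands are upright. Now I tow the tray to the dock's line, turning to 84.5°.

```bash
python3 -c "
from h import *
shift([.540,.003,.0385],84.5)"
```

```text
tcp [ 0.4507 -0.1118  0.0384] yhead 100.3 F [-0.1  0.2 -4.5] open 0.059 ff 29.6 t 4.6
shift [ 1.083e-01 -9.700e-02 -1.000e-04] turn 15.798112352097633
```

Call:
{"api": "send_rows", "payload": {"steps": [[0.004, -0.004, 0, 0.8, -1], [0.009, -0.008, 0, 1.6, -1], [0.014, -0.0125, 0, 2.4, -1], [0.019, -0.017, 0, 3.2, -1], [0.024, -0.0215, 0, 4, -1], [0.029, -0.026, 0, 4.8, -1], [0.034, -0.0305, 0, 5.6, -1], [0.039, -0.035, 0, 6.4, -1], [0.044, -0.0395, 0, 7.2, -1], [0.049, -0.044, 0, 8, -1], [0.054, -0.0485, 0, 8, -1], [0.054, -0.0485, 0, 8, -1]], "squeeze": 35}}

```text
time: 5.8
eef_pos: [0.4958, -0.0538, 0.0384]
tcp_rot: [1.0, 0.02, 0.0, -0.0]
contact_force: [-0.3, 0.1, -4.4]
opening: 0.059
finger_force: 35.8
```

Run:
```python
from h import *
shift([.540,.003,.0385],84.5)
t=ctrl.read_camera("top")[140:260,130:340,::-1];s=ctrl.read_camera("scene")[120:255,190:400,::-1]
cv2.imwrite("pics/a4.png",np.vstack([cv2.resize(t,(520,297),interpolation=2),cv2.resize(s,(520,300),interpolation=2)]))
```

```text
tcp [ 0.4958 -0.0538  0.0384] yhead 92.35 F [-0.3  0.1 -4.4] open 0.059 ff 35.8 t 5.8
shift [ 0.0465 -0.055  -0.0001] turn 7.8467096360944595
```

View pics/a4.png

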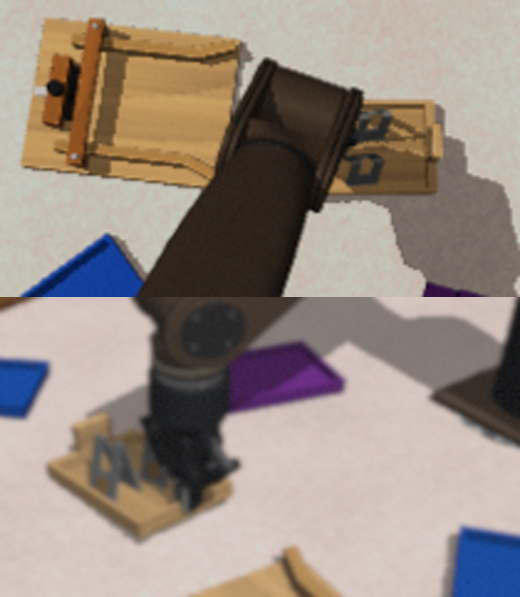

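Run:
```python
from h import *
np.set_printoptions(precision=1,suppress=True)
for z in(0,.022,.018,.04): print(z,proj("scene",np.array([.5625,-.2173,z])),proj("top",np.array([.5625,-.2173,z])))
for k,z in((0,0),(1,.018)): # nose+ bottom
    print("nose",z,proj("scene",np.array([.5592,-.0473,z])))
# same check on the initial picture: heel+ / nose+ bottom
x=np.array([-.18,.984]);r=np.array([.984,.18]);m=np.array([.4657,-.1912])
for a in(-.085,.085):print(proj("scene",np.r_[m+a*x+.06*r,0]),proj("scene",np.r_[m+a*x+.06*r,.022]))
import glob
g=cv2.imread("pics/scene0.png");n=ctrl.read_camera("scene")[:,:,::-1]
for im,box in((g,(155,220,200,285)),(n,(160,245,195,290))):
    h=cv2.cvtColor(np.ascontiguousarray(im),cv2.COLOR_BGR2HSV);m=((h[...,1]>80)&(h[...,0]<30)&(h[...,2]>60)).astype(np.uint8)
    a=m[box[0]:box[1],box[2]:box[3]];N,l,st,_=cv2.connectedComponentsWithStats(a);i=1+st[1:,4].argmax()
    ys,xs=np.where(l==i);ys+=box[0];xs+=box[2]
    L=xs.min()
    for c in range(L,L+4):print("col",c,ys[xs==c].min(),ys[xs==c].max())
    b=ys.argmax();print("lowest",xs[b],ys[b])
```

```text
0 [208.6 199.7] [303.4 182.4]
0.022 [208.  193.2] [304.1 181. ]
0.018 [208.2 194.4] [303.9 181.3]
0.04 [207.5 187.8] [304.6 179.9]
nose 0 [244.9 233.9]
nose 0.018 [244.8 228.4]
[207.2 188.6] [206.6 182.2]
[250.1 215.6] [250. 209.]
col 209 185 185
col 210 184 189
col 211 183 190
col 212 182 190
lowest 249 214
col 210 195 198
col 211 194 200
col 212 194 201
col 213 193 202
lowest 246 227
```

Comparing corners shows the heel still on the bench and the nose about 18 mm up. I continue to the alignment point.

Call:
{"api": "send_rows", "payload": {"steps": [[0.004, -0.005, 0, 0.8, -1], [0.009, -0.01, 0, 1.6, -1], [0.014, -0.0155, -0.001, 2.4, -1], [0.018, -0.021, -0.001, 3.2, -1], [0.023, -0.026, -0.002, 4, -1], [0.028, -0.032, -0.002, 4.8, -1], [0.032, -0.038, -0.003, 5.6, -1], [0.037, -0.044, -0.003, 6.4, -1], [0.042, -0.05, -0.003, 7.2, -1], [0.0465, -0.055, -0.003, 7.85, -1], [0.0465, -0.055, -0.003, 7.85, -1]]}}

```text
time: 7.05
eef_pos: [0.5401, 0.003, 0.0414]
tcp_rot: [0.999, -0.048, 0.0, -0.0]
contact_force: [1.4, -0.2, -5.1]
opening: 0.059
finger_force: 37.9
```

Run:
```python
from h import *
np.set_printoptions(precision=4,suppress=True)
e=np.array([.544,.043]);d=np.array([.096,.9954])
shift([*(e+.04*d),.0415],84.5)
t=ctrl.read_camera("top")[:,:,::-1];cv2.imwrite("pics/t5.png",t)
h=cv2.cvtColor(np.ascontiguousarray(t),cv2.COLOR_BGR2HSV);m=((h[...,1]>85)&(h[...,0]<30)&(h[...,2]>110)).astype(np.uint8)
# tray heel edge: rightmost wood pixels per row in region right of arm
for v in range(165,235,4):
    xs=np.where(m[v,230:330])[0]+230
    if len(xs):print(v,xs.min(),xs.max(),end=" | ")
cv2.imwrite("pics/t5c.png",cv2.resize(t[130:240,130:330],(800,440),interpolation=2))
```

```text
tcp [0.5401 0.003  0.0414] yhead 84.47 F [ 1.4 -0.2 -5.1] open 0.059 ff 37.9 t 7.05
shift [-0.     -0.0802 -0.    ] turn -0.028705550833052484
169 254 259 | 173 253 287 | 177 253 289 | 181 255 288 | 185 255 290 | 189 281 288 | 193 287 289 | 197 246 249 | 201 244 249 | 205 248 259 | 209 285 285 |
```

View pics/t5c.png

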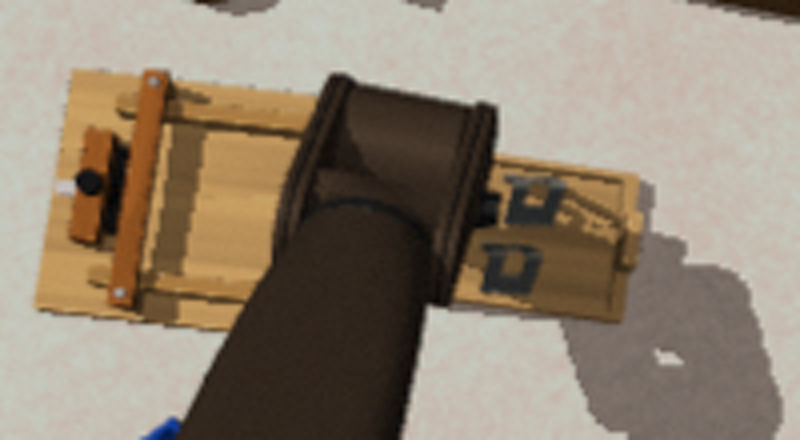

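Tray, stands and dock are lined up, with the heel corners at crop (640,175) and (622,320). I check the offset from the dock axis numerically.

Run:
```python
from h import *
np.set_printoptions(precision=4,suppress=True)
e=np.array([.544,.043]);d=np.array([.096,.9954]);r=np.array([d[1],-d[0]])
f=lambda x,y,z:plane("top",(130+x/4-.375,130+y/4-.375),z)[:2]
A,B=f(640,175,.022),f(622,322,.022);print(A,B,np.linalg.norm(A-B))
h=(A+B)/2;print("heel s,lat",(h-e)@d,(h-e)@r,"heading",np.degrees(np.arctan2(*(A-B)[::-1]))+90)
a,b=f(527,156,.035),f(640,175,.022)
print("side",np.degrees(np.arctan2(*(a-b)[::-1])))
print("tcp lat",([.5401,.003]-e)@r)
for p in((120,100),(315,130),(92,275),(215,296)):  # rail inner edges
    q=f(*p,.033);print("rail",(q-e)@d,(q-e)@r)
```

```text
[ 0.5867 -0.171 ] [ 0.4675 -0.1578] 0.1199310068619318
heel s,lat -0.2080689697799643 0.0030619028865406833 heading 83.67153066319091
side 83.30937731839883
tcp lat -4.206000000001493e-05
rail 0.21205342897799107 0.0731627136389101
rail 0.05332191019104667 0.06683870267885475
rail 0.21147300429153032 -0.07006486513654152
rail 0.11282829956636688 -0.07532333914079638
```

Call:
{"api": "send_rows", "payload": {"steps": [[0, -0.006, -0.001, -0.2, -1], [0, -0.013, -0.002, -0.4, -1], [0, -0.02, -0.002, -0.7, -1], [0, -0.027, -0.002, -0.7, -1], [0, -0.034, -0.002, -0.7, -1], [0, -0.041, -0.002, -0.7, -1], [0, -0.048, -0.002, -0.7, -1], [0, -0.055, -0.002, -0.7, -1], [0, -0.062, -0.002, -0.7, -1], [0, -0.069, -0.002, -0.7, -1], [0, -0.075, -0.002, -0.7, -1], [0, -0.08, -0.002, -0.7, -1]]}}

```text
time: 8.3
eef_pos: [0.5473, 0.0824, 0.0433]
tcp_rot: [0.999, -0.042, -0.0, -0.0]
contact_force: [-0.3, -0.8, -4.9]
opening: 0.061
finger_force: 39.2
```

Call:
{"api": "send_rows", "payload": {"steps": [[0, 0, 0, 0, -1], [0, 0, 0, 0, -1], [0, 0, 0, 0, -1]]}}

```text
time: 8.6
eef_pos: [0.5473, 0.0818, 0.0433]
tcp_rot: [0.999, -0.042, 0.0, -0.0]
contact_force: [-0.3, -0.3, -4.8]
opening: 0.06
finger_force: 39.3
```

Run:
```python
from h import *
np.set_printoptions(precision=4,suppress=True)
e=np.array([.544,.043]);d=np.array([.096,.9954]);r=np.array([d[1],-d[0]])
shift([*(e+.115*d),.0435],84.5)
# expected scene pixels of nose+ corner bottom if raised .021, and heel+ at 0/ .01
s=ctrl.read_camera("scene")[:,:,::-1];t=ctrl.read_camera("top")[:,:,::-1]
cv2.imwrite("pics/s6.png",s);cv2.imwrite("pics/t6.png",t)
p=np.array(ctrl.get_state()["eef_pos"])[:2]
for z in(0,.01):print("heel+ exp",z,proj("scene",np.r_[p-.165*d+.06*r,z]),proj("scene",np.r_[p-.165*d+.06*r,z+.022]))
h=cv2.cvtColor(np.ascontiguousarray(s),cv2.COLOR_BGR2HSV);m=((h[...,1]>80)&(h[...,0]<30)&(h[...,2]>60)).astype(np.uint8)
a=m[175:265,195:330];N,l,st,_=cv2.connectedComponentsWithStats(a);i=1+st[1:,4].argmax()
ys,xs=np.where(l==i);ys+=175;xs+=195
for c in range(xs.min(),xs.min()+4):print("col",c,ys[xs==c].min(),ys[xs==c].max())
```

```text
tcp [0.5473 0.0818 0.0433] yhead 85.14 F [-0.3 -0.3 -4.8] open 0.06 ff 39.3 t 8.6
shift [ 0.0013 -0.0761 -0.0002] turn 0.6444219673164753
heel+ exp 0 [224.8315 229.8611] [224.391  223.1105]
heel+ exp 0.01 [224.6328 226.8148] [224.1869 219.9819]
col 225 226 228
col 226 225 230
col 227 224 231
col 228 224 232
```

The heel corner matches z≈0, with the nose about 40 mm past the edge, so step 1 should be met. I tow on until the tray's middle is past the edge, watching the force.

Call:
{"api": "send_rows", "payload": {"steps": [[0, -0.005, 0, 0, -1], [0.001, -0.01, 0, 0, -1], [0.001, -0.015, 0, 0, -1], [0.001, -0.02, 0, 0, -1], [0.001, -0.025, 0, 0, -1], [0.001, -0.03, 0, 0, -1], [0.001, -0.035, -0.0005, 0, -1], [0.001, -0.04, -0.001, 0, -1], [0.001, -0.044, -0.001, 0, -1], [0.001, -0.047, -0.001, 0, -1]]}}

```text
time: 9.7
eef_pos: [0.5523, 0.1289, 0.0445]
tcp_rot: [0.999, -0.042, 0.0, 0.0]
contact_force: [-0.3, -0.8, -4.8]
opening: 0.059
finger_force: 39.1
```

Call:
{"api": "send_rows", "payload": {"steps": [[0, -0.004, 0, 0, -1], [0, -0.008, 0, 0, -1], [0, -0.012, 0, 0, -1], [0, -0.016, 0, 0, -1], [0, -0.02, 0, 0, -1], [0, -0.024, 0, 0, -1], [0, -0.028, 0, 0, -1], [0, -0.03, 0, 0, -1], [0, -0.03, 0, 0, -1]]}}

```text
time: 10.6
eef_pos: [0.5549, 0.1591, 0.0445]
tcp_rot: [0.999, -0.042, 0.0, -0.0]
contact_force: [-0.9, 0.6, -3.8]
opening: 0.059
finger_force: 35.2
```

Call:
{"api": "send_rows", "payload": {"steps": [[0, 0, 0.001, 0, -1], [0, 0, 0.002, 0, -1], [0, 0, 0.003, 0, -1], [0, 0, 0.004, 0, -1], [0, 0, 0.005, 0, -1], [0, 0, 0.006, 0, -1], [0, 0, 0.007, 0, -1], [0, 0, 0.008, 0, -1], [0, 0, 0.009, 0, -1], [0, 0, 0.009, 0, -1]]}}

```text
time: 11.6
eef_pos: [0.5549, 0.1585, 0.0354]
tcp_rot: [0.999, -0.042, 0.0, -0.0]
contact_force: [-0.8, 2.2, -1.5]
opening: 0.062
finger_force: 34.0
```

Call:
{"api": "send_rows", "payload": {"steps": [[0, 0, 0.001, 0, -1], [0, 0, 0.002, 0, -1], [0, 0, 0.003, 0, -1], [0, 0, 0.003, 0, -1]]}}

```text
time: 12.0
eef_pos: [0.555, 0.1586, 0.0329]
tcp_rot: [0.999, -0.042, 0.0, -0.0]
contact_force: [-3.3, 2.5, 3.0]
opening: 0.053
finger_force: 34.7
```

Contact with the dock (Fz went positive), so I release and rise.

Call:
{"api": "send_rows", "payload": {"steps": [[0, 0, 0, 0, -0.7], [0, 0, 0, 0, -0.5], [0, 0, 0, 0, -0.4], [0, 0, 0, 0, -0.4], [0, 0, -0.01, 0, -0.4], [0, 0, -0.03, 0, -0.4], [0, 0, -0.06, 0, -0.4], [0, 0, -0.09, 0, -0.4], [0, 0, -0.12, 0, -0.4], [0, 0, -0.14, 0, -0.4], [0, 0, -0.14, 0, -0.4]]}}

```text
time: 13.1
eef_pos: [0.5573, 0.1588, 0.1773]
tcp_rot: [0.999, -0.042, 0.004, -0.001]
contact_force: [0.7, 0.3, -0.1]
opening: 0.3
finger_force: 0.0
```

Run:
```python
from h import *
np.set_printoptions(precision=4,suppress=True)
e=np.array([.544,.043]);d=np.array([.096,.9954]);r=np.array([d[1],-d[0]])
# expected tab centre: nose wall gripped at .555,.1586 -> tab 160 mm behind
shift([*(np.array([.555,.1586])-.160*d),.17],84.5)
s=ctrl.read_camera("scene")[:,:,::-1];t=ctrl.read_camera("top")[:,:,::-1]
cv2.imwrite("pics/s7.png",s);cv2.imwrite("pics/t7.png",t)
a=cv2.resize(t[130:230,130:280],(450,300),interpolation=2);b=cv2.resize(s[195:350,215:395],(348,300),interpolation=2)
cv2.imwrite("pics/v7.png",np.hstack([a,b]))
```

```text
tcp [0.5573 0.1588 0.1773] yhead 85.16 F [ 0.7  0.3 -0.1] open 0.3 ff 0.0 t 13.1
shift [-0.0042  0.1604  0.007 ] turn 0.6621139196053036
```

View pics/v7.png

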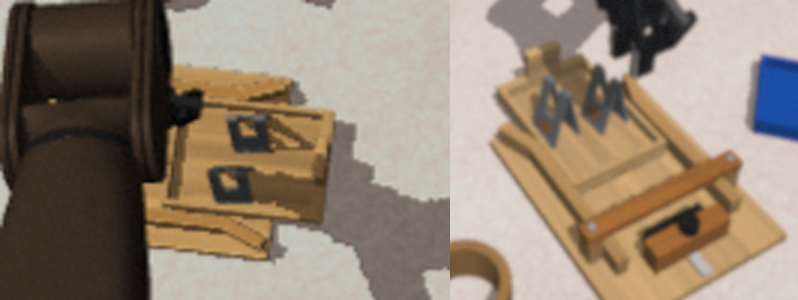

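The tray lies level on the dock, between the rails, with both stands upright. The heel corners are at top panel (334,110) and (322,222), and nothing else has been disturbed. Next I locate the tab.

Run:
```python
from h import *
np.set_printoptions(precision=4,suppress=True)
e=np.array([.544,.043]);d=np.array([.096,.9954]);r=np.array([d[1],-d[0]])
f=lambda x,y,z:plane("top",(130+x/3-.33,130+y/3-.33),z)[:2]
A,B,D=f(334,110,.0335),f(322,222,.0335),f(163,207,.0335)
h=(A+B)/2;print(A,B,np.linalg.norm(A-B),np.linalg.norm(D-B),"s lat",(h-e)@d,(h-e)@r,"heading",np.degrees(np.arctan2(*(A-B)[::-1]))+90,np.degrees(np.arctan2(*(D-B)[::-1])))
tab=h+.006*d;print("tab by heel",tab,"by grip",np.array([.555,.1586])-.16*d)
shift([*tab,.17],84.5)
# nose line through scene? rail gap: wood/dark rows
```

```text
[ 0.6038 -0.015 ] [ 0.4831 -0.0059] 0.1210586611745281 0.16768151172402393 s lat -0.05328642095030958 0.004622466529722232 heading 85.67644145896061 85.74004698438937
tab by heel [ 0.5441 -0.0045] by grip [ 0.5396 -0.0007]
tcp [0.5547 0.1584 0.1726] yhead 85.16 F [-0.3  1.3  0.1] open 0.302 ff 0.0 t 13.2
shift [0.0031 0.1633 0.0026] turn 0.656417586355758
```

Call:
{"api": "send_rows", "payload": {"steps": [[0, 0.015, 0, 0, 0], [0, 0.035, 0, 0, 0], [0, 0.06, 0, 0, 0], [0.001, 0.085, 0, 0, 0], [0.001, 0.11, 0, 0, 0], [0.001, 0.135, 0, 0, 0], [0.001, 0.155, 0, 0, 0], [0.001, 0.162, 0, 0, 0], [0.001, 0.162, 0.02, 0, 0], [0.001, 0.162, 0.05, 0, 0], [0.001, 0.162, 0.075, 0, 0], [0.001, 0.162, 0.08, 0, 0]]}}

```text
time: 14.4
eef_pos: [0.5386, -0.0024, 0.0878]
tcp_rot: [0.999, -0.042, -0.004, -0.001]
contact_force: [-0.5, -0.3, 0.3]
opening: 0.498
finger_force: 0.0
```

```bash
python3 -c "
from h import *
shift([.542,-.003,.0465],85.3)"
```

```text
tcp [ 0.5386 -0.0024  0.0878] yhead 85.15 F [-0.5 -0.3  0.3] open 0.498 ff 0.0 t 14.4
shift [0.0038 0.0003 0.0413] turn -0.15078502387410708
```

Call:
{"api": "send_rows", "payload": {"steps": [[0.002, 0, 0, 0, 0], [0.002, 0, 0.008, 0, 0], [0.002, 0, 0.017, 0, 0], [0.002, 0, 0.026, 0, 0], [0.002, 0, 0.035, 0, 0], [0.002, 0, 0.042, 0, 0], [0.002, 0, 0.046, 0, 0], [0.002, 0, 0.046, 0, 0], [0.002, 0, 0.046, 0, 0]]}}

```text
time: 15.3
eef_pos: [0.5442, -0.0032, 0.0464]
tcp_rot: [0.999, -0.042, 0.0, 0.0]
contact_force: [0.0, 0.1, 0.0]
opening: 0.5
finger_force: 0.0
```

Call:
{"api": "send_rows", "payload": {"steps": [[0, 0, 0, 0, -0.4], [0, 0, 0, 0, -0.6], [0, 0, 0, 0, -0.7], [0, 0, 0, 0, -0.8], [0, 0, 0, 0, -1], [0, 0, 0, 0, -1], [0, 0, 0, 0, -1], [0, 0, 0, 0, -1], [0, 0, 0, 0, -1]], "squeeze": 20}}

```text
time: 16.2
eef_pos: [0.5444, -0.003, 0.0467]
tcp_rot: [0.999, -0.042, 0.0, -0.0]
contact_force: [1.1, 2.8, 2.9]
opening: 0.136
finger_force: 21.9
```

```bash
python3 -c "
from h import *
e=np.array([.544,.043]);d=np.array([.096,.9954])
shift([*(e+.015*d),.0465],84.5)"
```

```text
tcp [ 0.5444 -0.003   0.0467] yhead 85.13 F [1.1 2.8 2.9] open 0.136 ff 21.9 t 16.2
shift [-0.0042 -0.0608  0.0002] turn 0.6338450686647548
```

The opening of 11.6 mm matches the 12 mm tab. I slide on, trimming lateral offset and yaw, while watching the forces.

Call:
{"api": "send_rows", "payload": {"steps": [[0, -0.003, 0, 0, -1], [0, -0.006, 0, 0.1, -1], [-0.0005, -0.01, 0, 0.2, -1], [-0.001, -0.014, 0, 0.3, -1], [-0.0015, -0.018, 0, 0.4, -1], [-0.002, -0.022, 0, 0.5, -1], [-0.0025, -0.026, 0, 0.6, -1], [-0.003, -0.03, 0, 0.6, -1], [-0.003, -0.03, 0, 0.6, -1]]}}

```text
time: 17.1
eef_pos: [0.5441, 0.0273, 0.0468]
tcp_rot: [0.999, -0.047, 0.001, 0.0]
contact_force: [0.3, -2.1, 5.5]
opening: 0.135
finger_force: 22.3
```

Run:
```python
from h import *
np.set_printoptions(precision=4,suppress=True)
e=np.array([.544,.043]);d=np.array([.096,.9954]);r=np.array([d[1],-d[0]])
shift([*(e+.015*d),.0465],84.5)
s=ctrl.read_camera("scene")[:,:,::-1];t=ctrl.read_camera("top")[:,:,::-1]
cv2.imwrite("pics/s8.png",s);cv2.imwrite("pics/t8.png",t)
```

```text
tcp [0.5441 0.0273 0.0468] yhead 84.58 F [ 0.3 -2.1  5.5] open 0.135 ff 22.3 t 17.1
shift [-0.0015 -0.0306  0.0003] turn 0.07649675880472273
```

Call:
{"api": "send_rows", "payload": {"steps": [[0, -0.003, -0.0005, 0, -1], [0, -0.007, -0.0005, 0, -1], [-0.0005, -0.011, -0.001, 0, -1], [-0.0005, -0.015, -0.001, 0, -1], [-0.001, -0.019, -0.001, 0, -1], [-0.001, -0.023, -0.001, 0, -1], [-0.001, -0.027, -0.001, 0, -1], [-0.001, -0.03, -0.001, 0, -1], [-0.001, -0.03, -0.001, 0, -1]]}}

```text
time: 18.1
eef_pos: [0.545, 0.0579, 0.0468]
tcp_rot: [0.999, -0.048, -0.001, -0.001]
contact_force: [-0.1, 0.7, -0.2]
opening: 0.138
finger_force: 21.4
```

Call:
{"api": "send_rows", "payload": {"steps": [[0, -0.001, 0, 0, -1], [0, -0.002, 0, 0, -1], [0, -0.003, 0, 0, -1], [0, -0.004, 0, 0, -1], [0, -0.005, 0, 0, -1], [0, -0.006, 0, 0, -1]]}}

```text
time: 18.7
eef_pos: [0.5457, 0.0631, 0.047]
tcp_rot: [0.999, -0.048, -0.0, -0.0]
contact_force: [-0.6, -1.6, -3.9]
opening: 0.139
finger_force: 21.0
```

Call:
{"api": "send_rows", "payload": {"steps": [[0, -0.001, 0, 0, -1], [0, -0.002, 0, 0, -1], [0, -0.003, 0, 0, -1], [0, -0.004, 0, 0, -1]]}}

```text
time: 19.1
eef_pos: [0.5462, 0.067, 0.0472]
tcp_rot: [0.999, -0.047, -0.0, 0.0]
contact_force: [0.7, -0.3, -4.0]
opening: 0.139
finger_force: 20.9
```

Call:
{"api": "send_rows", "payload": {"steps": [[0, -0.001, 0.0005, 0, -1], [0, -0.002, 0.0005, 0, -1], [0, -0.003, 0.0005, 0, -1], [0, -0.004, 0.0005, 0, -1]]}}

```text
time: 19.5
eef_pos: [0.5469, 0.0709, 0.0469]
tcp_rot: [0.999, -0.048, 0.0, -0.0]
contact_force: [0.0, -0.4, -3.9]
opening: 0.137
finger_force: 21.0
```

Call:
{"api": "send_rows", "payload": {"steps": [[0, -0.001, 0, 0, -1], [0, -0.002, 0, 0, -1], [0, -0.003, 0, 0, -1], [0, -0.003, 0, 0, -1]]}}

```text
time: 19.9
eef_pos: [0.5471, 0.074, 0.0468]
tcp_rot: [0.999, -0.048, 0.0, -0.0]
contact_force: [0.2, -1.3, -3.0]
opening: 0.14
finger_force: 21.0
```

Call:
{"api": "send_rows", "payload": {"steps": [[0, -0.001, 0.0005, 0, -1], [0, -0.002, 0.0005, 0, -1], [0, -0.003, 0.0005, 0, -1], [0, -0.003, 0.0005, 0, -1]]}}

```text
time: 20.3
eef_pos: [0.5478, 0.0768, 0.0468]
tcp_rot: [0.999, -0.047, 0.001, 0.0]
contact_force: [0.2, -2.0, 1.5]
opening: 0.141
finger_force: 21.6
```

Call:
{"api": "send_rows", "payload": {"steps": [[0, -0.001, 0.0005, 0, -1], [0, -0.002, 0.0005, 0, -1], [0, -0.002, 0.0005, 0, -1]]}}

```text
time: 20.6
eef_pos: [0.5483, 0.0783, 0.0468]
tcp_rot: [0.999, -0.047, 0.001, 0.001]
contact_force: [-0.2, -4.9, 4.2]
opening: 0.139
finger_force: 22.2
```

Call:
{"api": "send_rows", "payload": {"steps": [[0, -0.001, 0, 0, -1], [0, -0.001, 0, 0, -1], [0, -0.001, 0, 0, -1]]}}

```text
time: 20.9
eef_pos: [0.5484, 0.079, 0.0468]
tcp_rot: [0.999, -0.047, 0.001, 0.001]
contact_force: [-0.7, -6.0, 4.0]
opening: 0.14
finger_force: 22.1
```

Call:
{"api": "send_rows", "payload": {"steps": [[0, -0.001, 0, 0, -1], [0, -0.001, 0, 0, -1], [0, -0.001, 0, 0, -1]]}}

```text
time: 21.2
eef_pos: [0.5485, 0.0797, 0.0468]
tcp_rot: [0.999, -0.047, 0.001, 0.001]
contact_force: [-1.5, -8.1, 4.5]
opening: 0.134
finger_force: 22.1
```

Call:
{"api": "send_rows", "payload": {"steps": [[0, -0.001, 0, 0, -1], [0, -0.001, 0, 0, -1], [0, -0.001, 0, 0, -1], [0, -0.001, 0, 0, -1]]}}

```text
time: 21.6
eef_pos: [0.5486, 0.0804, 0.0468]
tcp_rot: [0.999, -0.047, 0.001, 0.001]
contact_force: [-1.6, -7.4, 3.9]
opening: 0.137
finger_force: 22.1
```

Call:
{"api": "send_rows", "payload": {"steps": [[0, -0.001, 0, 0, -1], [0, -0.001, 0, 0, -1], [0, -0.001, 0, 0, -1], [0, -0.001, 0, 0, -1]]}}

```text
time: 22.0
eef_pos: [0.5487, 0.0811, 0.0468]
tcp_rot: [0.999, -0.047, 0.001, 0.001]
contact_force: [-2.4, -9.5, 4.3]
opening: 0.14
finger_force: 22.1
```

Run:
```python
from h import *
e=np.array([.544,.043]);d=np.array([.096,.9954])
F=[]
for i in range(4):
    ctrl.read_camera("top");s=ctrl.get_state();F.append(s["contact_force"])
print(np.round(F,1).tolist(),(np.array(s["eef_pos"][:2])-e)@d+.164,np.round(s["wrist_torque"],2),s["time"])
```

```text
[[-0.5, -9.5, 4.1], [-2.0, -9.4, 5.0], [-1.9, -8.3, 4.6], [-0.9, -9.1, 3.2]] 0.20241554982651225 [-1.12  0.32  0.05] 22.2
```

Steady at about 9 N along the slide, with stiffness ≈1.7 N/mm, so the tray is on the buffer. I ease back a little to avoid a kick on release.

Call:
{"api": "send_rows", "payload": {"steps": [[0, 0.0005, 0, 0, -1], [0, 0.001, 0, 0, -1], [0, 0.0015, 0, 0, -1], [0, 0.002, 0, 0, -1], [0, 0.002, 0, 0, -1], [0, 0.002, 0, 0, -1]]}}

```text
time: 22.8
eef_pos: [0.5487, 0.0811, 0.0468]
tcp_rot: [0.999, -0.047, 0.001, -0.0]
contact_force: [-0.3, -3.7, 5.5]
opening: 0.133
finger_force: 22.3
```

Call:
{"api": "send_rows", "payload": {"steps": [[0, 0, 0, 0, -0.7], [0, 0, 0, 0, -0.6], [0, 0, 0, 0, -0.5], [0, 0, 0, 0, -0.4], [0, 0, 0, 0, -0.3], [0, 0, 0, 0, -0.2], [0, 0, 0, 0, -0.1], [0, 0, 0, 0, -0.1]]}}

```text
time: 23.6
eef_pos: [0.5477, 0.0808, 0.0458]
tcp_rot: [0.999, -0.048, 0.0, -0.0]
contact_force: [0.6, 0.1, -0.9]
opening: 0.449
finger_force: 0.0
```

Call:
{"api": "send_rows", "payload": {"steps": [[0, 0, -0.005, 0, -0.1], [0, 0, -0.015, 0, -0.1], [0, 0, -0.03, 0, -0.1], [0, 0, -0.05, 0, -0.1], [0, 0, -0.08, 0, -0.1], [0, 0, -0.11, 0, -0.1], [0, 0, -0.14, 0, -0.1], [0, 0, -0.14, 0, -0.1]]}}

```text
time: 24.4
eef_pos: [0.5512, 0.0808, 0.1932]
tcp_rot: [0.999, -0.047, 0.006, -0.0]
contact_force: [1.2, 1.4, 1.0]
opening: 0.449
finger_force: 0.0
```

Run:
```python
from h import *
np.set_printoptions(precision=4,suppress=True)
e=np.array([.544,.043]);d=np.array([.096,.9954]);r=np.array([d[1],-d[0]])
s=ctrl.get_state();print(s["eef_pos"],s["contact_force"],s["opening"],s["time"])
im=ctrl.read_camera("scene");cv2.imwrite("pics/s9.png",im[:,:,::-1])
# tab (scene): expected pixels if the tray stayed at the press pose
tab=np.array([.5487,.0811])
f=lambda x,lat,z:np.round(proj("scene",np.r_[tab+x*d+lat*r,z+.0115]),1)
print("tab top exp",f(0,.022,.06),f(0,-.022,.06),"heel+ exp",f(-.006,.06,.022),f(-.006,.06,0))
h=cv2.cvtColor(np.ascontiguousarray(im[:,:,::-1]),cv2.COLOR_BGR2HSV)
m=((h[...,1]>80)&(h[...,0]<30)&(h[...,2]>60))
for v in range(215,262,3):
    xs=np.where(m[v,235:300])[0]+235;print(v,xs.min() if len(xs) else None,xs.max() if len(xs) else None,end=" | ")
# grey stands
g=((h[...,1]<60)&(h[...,2]<150)).astype(np.uint8)[200:300,240:340];N,l,st,ce=cv2.connectedComponentsWithStats(g)
print([ (st[i].tolist()) for i in range(1,N) if st[i,4]>25])
```

```text
[0.5512 0.0808 0.1932] [1.22   1.3523 1.0204] 0.4489540121894516 24.4
tab top exp [273.5 244.1] [290.9 236.9] heel+ exp [256.5 261.6] [256.6 268.6]
215 None None | 218 None None | 221 None None | 224 None None | 227 None None | 230 None None | 233 None None | 236 None None | 239 284 292 | 242 276 299 | 245 275 299 | 248 275 299 | 251 274 299 | 254 267 299 | 257 262 299 | 260 242 299 | [[0, 0, 31, 35, 588], [46, 0, 12, 7, 66], [65, 51, 27, 38, 467], [40, 58, 25, 39, 440]]
```

The tab and heel match the pressed pose within the camera's offset. Both stand blobs are upright and equal (27×38 and 25×39 px), and the gripper is clear. I hand it in.

```bash
python3 -c "
from plant import ctrl
print(ctrl.sign_off())"
```

```text
the job is handed in; nothing more can be done
None
```

I handed the job in at about 24.5 s, but `sign_off()` gave no verdict, so I can't say whether it passed: the tray is on the dock, was pressed at about 9 N (tool reading) onto the buffer and let go with both stands upright, though I lifted the nose by its leading wall (the tool can't tilt) and used the tab only for the final slide, and the camera could not resolve whether it still touches the buffer.

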